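# Hook the drip board into the bamboo tray and click it down

## Robot

A 6-joint arm with a two-finger parallel gripper is mounted at the origin on the work surface. World frame = base frame: x ahead of the robot, y to its left, z up, the work surface at z = 0. Lengths are in m, angles in rad, forces in N, time in s.
With the tool pointing down it reaches from about 0.425 to 0.95 m from the base axis. Payload 3.5 kg.
Tool frame: the origin (TCP) lies midway between the tips of the shut fingers; the grasp point (between the pads) lies 19 mm behind it; z points along the fingers, y is the direction in which the jaws open and shut (so a half turn about z gives the same grasp; the last joint's range is limited). The gripper opens to 85 mm and grips with 20 to 120 N. Pads are 22 mm wide; open, the fingers measure 114 mm over their backs; the gripper's body (76 mm by 85 mm) begins 54 mm behind the grasp point. The pads swing forward as they close: fully open they stand 13 mm farther back than shut.
Start: joints at [-1.374, 0.286, 1.577, -0, 1.279, -0.15], TCP at [0.229, -0.635, 0.231] pointing down, gripper open.
Joint ranges: [-2.77, 2.77], [-0.9, 2.22], [0.21, 2.48], [-1.53, 4.67], [0.24, 2.81], [-2.84, 2.84]. Speed limits (rad/s): [2.79, 2.79, 3.14, 3.14, 3.14, 3.14].

## Interface

Orientations are given as a unit quaternion [x, y, z, w].
In Python, from plant import ctrl gives the robot as it stands.
- The arm moves only by the tool apply_moves, never from a script. Its argument "moves" is a list that holds one entry, the list of rows, each a list of 7 numbers: the shift along the tool's x, y, z in m, then the turn, a rotation vector about the tool's x, y, z in degrees, then the gripper's target within -1 to 1 (shut at 1, half-way at 0, fully open at -1). In form: [[[tx, ty, tz, ax, ay, az, hand], ...]]. A call has 1 to 12 rows; each row shifts and turns the pose as measured when the row begins, along the tool's axes as they then stand; what a row does not reach is not made up. A row lasts 1/10 s, in which the tool goes at most 50 mm and 8.59 degrees, less where a joint would pass 70% of its speed; a pose out of reach is approached as far as the arm can. A call with a gripper value outside its range is refused whole. The fingers move at their own pace and stop on an object; "force" is the grip in N (left out, the last holds). Time passes only in rows, so rows that do not move let the fingers close. It gives the time, the measured TCP pose, the force and the opening at its end, in the units of the state.
- ctrl.get_state(): the state, without advancing time (a new reading comes with each control period).
- ctrl.read_camera(name): name is "scene" or "top"; returns the picture (420x560x3 uint8, red, green, blue); there is no depth.
- ctrl.get_calibration(name): a dict with "camera_matrix" (3x3 intrinsics, pixels), "cam_to_world" (4x4, takes a point from camera to world coordinates). Camera axes: x right, y up, looking along -z (the intrinsics and any distortion apply to the point x, -y, -z); pixel columns grow to the right and rows downward; lengths in m; the calibration is good to about 2 mm. A picture is of the moment at which its call begins. get_calibration takes no time and is no camera call.
- ctrl.sign_off(): hands the job in, once; it reports no verdict.
The state is a dict: "time": time; "qpos": joint angles; "dq": joint speeds; "joint_efforts": joint torques, N m; "eef_pos": TCP position; "tcp_rot": TCP orientation; "contact_force": force on the tool from outside, world axes, zero at the start; "wrist_torque": the same for the moment, N m; "opening": opening from 0.0 (shut) to 1.0 (fully open).
Only numpy, scipy, OpenCV 4.12 (cv2) and the standard library are available. Lean on these libraries where they do the work, as an engineer would, in place of code of your own. Each camera call takes 0.05 s, during which the arm holds its last target. There are 200 camera calls.

## Task

Fit the loose bamboo drip board into the metal carrier in the bamboo tray: slant it, hook its narrow blue tongue under the dark retaining lip and slide it in with only a light touch until you feel the stop, then swing the board down and press its other edge gently past the orange spring catch until it clicks and the board lies flat. Force nothing against the tray, leave the mugs, butter dish and egg cup where they are, and let go of everything at the end.

Things in the scene. Friction and masses are not known exactly. Their poses are not given: they have to be found in the camera images.
- board: Loose bamboo drip board, 0.15-0.27 kg. Origin: centre of underside; x along its length, away from the tongue; z up. Plate 6 mm thick, 170 mm long: grooved light main part x -54 to +85, 120 wide (y); blue tongue x -85 to -54, 84 wide. Handle: an upright blue rib across it, 12 thick (x +5 to +17), 60 long (y), z 6 to 38 mm. At first it lies flat on the table.
- tongue_tip (a point): Middle of the end face of the board's tongue: board x -85, y 0, z 3 mm. Axes as the board's. The tongue fits under the lip slanted up to 0.25 rad; a slant over 0.13 rad keeps the free edge clear of the catch. The stop's rubber face gives 1.5 mm at 4.5 N, then is hard; a light touch of 3 to 6 N is enough to feel it; over 10 N is too hard.
- rib (a point): Point in the handle rib at a good gripping height: board x 11, y 0, z 28 mm, 22 mm above the plate's top. Axes as the board's; pinch the 12 mm thickness (along x).
- tray: Bamboo tray, fixed on the table. Origin: under its bottom; z up; x points from the lip end to the catch end. Outer box x -118 to +135, y -85 to +85, walls 24 mm high. In it an aluminium carrier with seat, lip, stop, end wall and catch, clamped at an unknown place: all of it is shifted along tray x by -12 to +12 mm. The shift is not measured: feel for it. The carrier does not slide.
- seat_mid (a point): Point fixed on the tray (tray x 0, y 0, z 14 mm) at the height of the carrier's flat seat. The seat runs from x -85 to +87 mm (add the shift), between side rails at y -64 and +64, rail tops z 22. Fully home, the board's axes agree with the tray's and its origin is at z 14, x from shift +0 to shift +2 mm.
- lip_nominal (a point): Point fixed on the tray (x -57, y 0, z 29 mm): where the underside edge of the dark steel retaining lip is at shift 0 (add the shift to x). Lip top z 35. Slot under it: 15 mm high (z 14 to 29), 94 wide (only the tongue fits), 28 deep; it ends at the stop, an upright rubber face at x -85 (add the shift), hidden under the lip.
- wall_nominal (a point): Point fixed on the tray (x 87, y 0, z 22 mm): top edge of the inner face of the carrier's end wall at shift 0 (add the shift to x). From stop to wall is 172 mm and the board is 170 long, so the board drops in only when its tongue is within 2 mm of the stop; else its free edge lands on the wall.
- catch_nominal (a point): Point fixed on the tray (x 81, y 0, z 22.5 mm): tip of the orange spring catch's nose at shift 0 (add the shift to x), catch sprung in. Nose 32 mm wide; its face slopes from the tip up and outward to x +87.5, z 35, top z 35. A board edge pressed down along the slope pushes the catch outward; then it springs back over the board.
- catch (a joint): Spring catch of the carrier, slides along tray x: 0 = sprung fully in (towards the board), positive m = pushed outward, up to 0.0085. Spring force 1.2 N at 0 and 3.3 N at 6 mm; pressing the board past it takes about 4 to 10 N downward near the board's free edge; over 20 N is forcing it.
- mug_a: Grey stoneware mug, 82 mm across, 92 mm high, origin centre of underside. Leave it alone.
- mug_b: Blue-grey stoneware mug, same size as the other. Leave it alone.
- butter_dish: Round glass butter dish with lid, 124 mm across, 73 mm high; origin centre of underside. Leave it alone.
- egg_cup: Mint green egg cup, 50 mm across, 58 mm high; origin centre of underside. Leave it alone.
Mind the look-alikes: they are no part of the job. There is more than one size of the board; the job needs the middle-sized.

How it is judged:
On the way:
1. the board is hooked: held slanted with its tongue under the retaining lip, free edge up (x of tongue_tip in the frame of tray between -0.1 and -0.0713 m and z of tongue_tip in the frame of tray between 0.012 and 0.028 m and y of tongue_tip in the frame of tray between -0.01 and 0.01 m and angle between board's own z axis and vertical between 0.06 and 0.7 rad), for 0.2 s.
At the end, for the whole second after the job is handed in: The board lies at rest, flat (within 0.03 rad) and fully down on the carrier's seat (origin 14 mm above the tray's underside, +2.5/-2 mm), lined up with the tray (0.1 rad) and between its rails, tongue under the lip, and the orange catch has sprung back over its edge (within 1.5 mm of fully in) (angle between board's own z axis and vertical below 0.03 rad and angle between the x axis of board and the x axis of tray, either way round below 0.1 rad and z of board in the frame of tray between 0.012 and 0.0165 m and x of board in the frame of tray between -0.014 and 0.016 m and y of board in the frame of tray between -0.007 and 0.007 m and value of joint catch below 0.0015 m and linear speed of board below 0.01 m/s); the robot touches nothing.
It fails at once if the board, still slanted by more than 0.13 rad, is pushed against the lip, stop or tray with more than 10 N (contact force between board and tray above 10 N and angle between board's own z axis and vertical above 0.13 rad).
It fails at once if the board is forced against the tray, carrier or catch with more than 20 N (contact force between board and tray above 20 N).
It fails at once if the fingers push on the tray, carrier or catch with more than 20 N (contact force between the fingers and tray above 20 N).
It fails at once if a bystander is moved by more than 20 mm or tipped (distance of any of mug_a, mug_b, butter_dish, egg_cup from where it was at the start of the episode above 0.02 m or angle between any of mug_a, mug_b, butter_dish, egg_cup's own z axis and vertical above 0.3 rad).
It also fails if it takes over 67 s, if anything falls off the work surface, if the arm or the gripper's body presses on something with over 40 N, if the wrist force passes 120 N, or if a joint passes its speed limit or range.

## Working session

There is one attempt and no reset: what is moved stays moved. The work goes in short steps, Python scripts to look and compute and a tool call to move; the robot and the scene stay as the last step left them, time stands still between calls to the robot, and variables do not carry over. Pictures are saved under pics/ and viewed, about 8 in all and at most 12, crops included, and the job is handed in when it is done.

Besides the shell and the picture viewer there is one more tool, called after "Emit:" as a command line: name --argument value ..., lists and objects as JSON in quotes. apply_moves: Moves the arm, as the interface text tells. Its arguments: {"type":"object","properties":{"moves":{"type":"array","items":{"type":"array","items":{"type":"array","items":{"type":"number"}}}},"force":{"type":"number"}},"required":["moves"]}

```bash
mkdir -p pics; ls; python3 - <<'E'
from plant import ctrl
import cv2
for n in("scene","top"):
    cv2.imwrite(f"pics/{n}0.png",ctrl.read_camera(n)[:,:,::-1]); c=ctrl.get_calibration(n); print(n,c)
print(ctrl.get_state())
E
```

```text
pics
scene {'camera_matrix': array([[395.88341441,   0.        , 280.65764989],
       [  0.        , 395.88341441, 215.74396572],
       [  0.        ,   0.        ,   1.        ]]), 'cam_to_world': array([[ 0.0852811 , -0.61853756,  0.78111358,  1.21849829],
       [ 0.99632668,  0.04683209, -0.07169307, -0.05169164],
       [ 0.00776368,  0.78435836,  0.62025937,  0.59973015],
       [ 0.        ,  0.        ,  0.        ,  1.        ]])}
top {'camera_matrix': array([[468.92025124,   0.        , 274.30741624],
       [  0.        , 468.92025124, 209.46682534],
       [  0.        ,   0.        ,   1.        ]]), 'cam_to_world': array([[-0.02190802,  0.99579258, -0.08897852,  0.40973913],
       [-0.99961817, -0.02031898,  0.01872551,  0.0175373 ],
       [ 0.01683877,  0.08935479,  0.99585751,  1.28079585],
       [ 0.        ,  0.        ,  0.        ,  1.        ]])}
{'time': 0.1, 'qpos': array([-1.37398649e+00,  2.87101111e-01,  1.57802152e+00,  2.70049714e-05,
        1.27861707e+00, -1.49968634e-01]), 'dq': array([ 0.00038449, -0.00193446, -0.00243153,  0.00032599, -0.0001987 ,
       -0.00124315]), 'joint_efforts': array([ 1.02085753e-03, -4.07298160e+01, -2.93698597e+01, -1.43505195e-04,
        3.41494801e-03,  1.07598095e-05]), 'eef_pos': array([ 0.2293488 , -0.63421169,  0.2300744 ]), 'tcp_rot': array([ 9.85005815e-01,  1.72517804e-01, -1.22177805e-05, -1.07353251e-03]), 'contact_force': array([-0.73392102, -0.31598756,  0.18057634]), 'wrist_torque': array([-0.03370958,  0.0229581 , -0.04919326]), 'opening': 1.0004052162363695}
```

View pics/scene0.png

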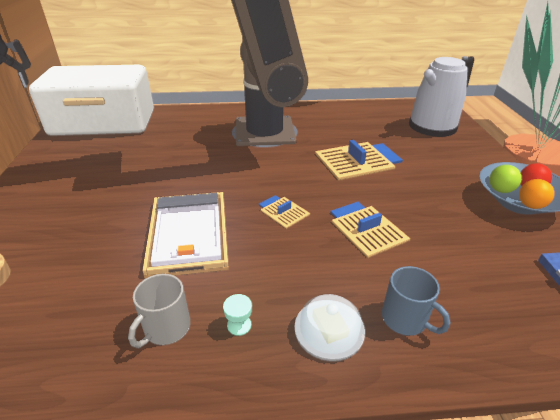

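View pics/top0.png

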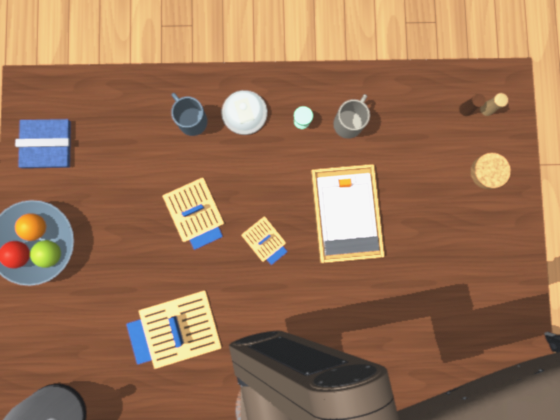

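Board candidates in the top view: middle-sized at (193,212), small at (264,240), large at (175,330). I choose (193,212), which is about 65 px or 170 mm long. The tray is at (348,214), with the dark lip toward the robot and the orange catch at (345,183). Next is a close crop.

```bash
python3 - <<'E'
import cv2,numpy as np
t=cv2.imread("pics/top0.png");s=cv2.imread("pics/scene0.png")
r=lambda im,x0,y0,w,h,k:cv2.resize(im[y0:y0+h,x0:x0+w],None,fx=k,fy=k,interpolation=cv2.INTER_CUBIC)
a=np.hstack([r(t,155,170,80,85,5) ,r(s,325,190,80,85,5)[:, :400]])
cv2.imwrite("pics/c_board.png",np.hstack([r(t,155,170,80,85,5),r(s,328,192,80,85,5)]))
cv2.imwrite("pics/c_tray.png",np.hstack([r(t,300,155,95,115,4),r(s,140,180,95,115,4)]))
E
```

```text
(no output)
```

View pics/c_board.png

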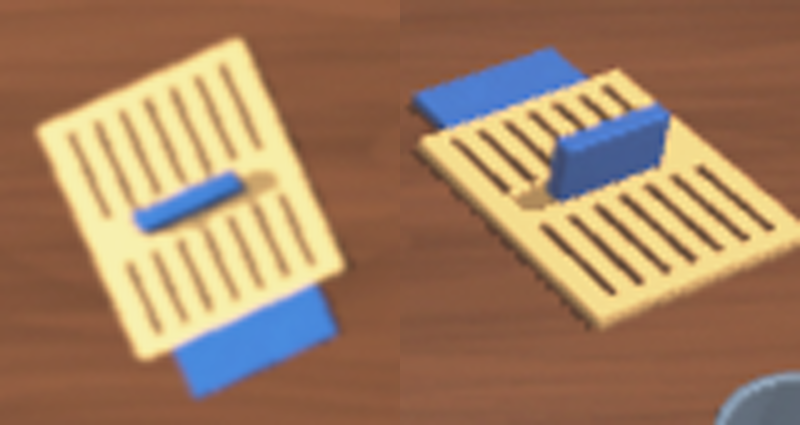

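View pics/c_tray.png

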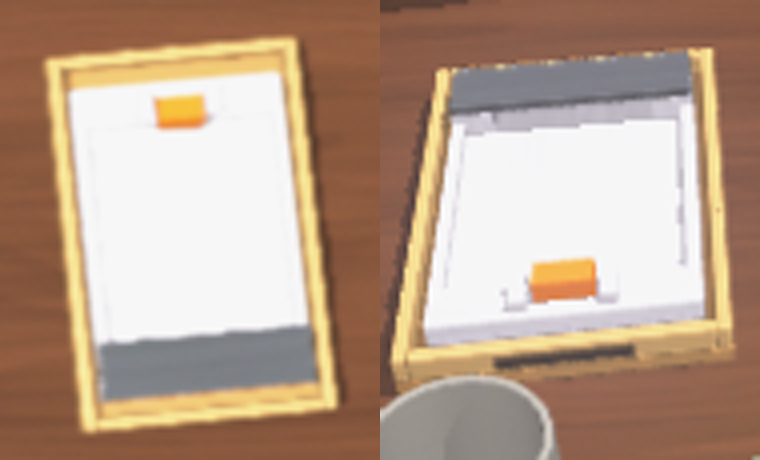

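The crop confirms the choice: the middle-sized board lies flat, with the tongue to the lower right in the top view and an upright rib. The tray is clear and its catch is orange. Now I fit both poses from the two views.

```bash
cat > h.py <<'E'
import numpy as np, cv2
from scipy.optimize import least_squares
from scipy.spatial.transform import Rotation as R
from plant import ctrl
CAL={n:ctrl.get_calibration(n) for n in("scene","top")}
def proj(n,P):
    c=CAL[n];T=np.linalg.inv(c["cam_to_world"]);p=np.atleast_2d(P)@T[:3,:3].T+T[:3,3]
    q=np.c_[p[:,0],-p[:,1],-p[:,2]]@c["camera_matrix"].T
    return q[:,:2]/q[:,2:]
def px(x0,y0,k,u): return np.array([x0,y0])+(np.array(u)+.5)/k-.5
def place(p,L): return np.array(L)/1000@R.from_euler('z',p[3]).as_matrix().T+p[:3]
def fit(obs,p0):
    f=lambda p:np.concatenate([(proj(n,place(p,L))-U).ravel() for n,L,U in obs])
    r=least_squares(f,p0,loss='soft_l1'); return r.x,f(r.x).reshape(-1,2)
E
python3 - <<'E'
from h import *
np.set_printoptions(precision=4,suppress=True)
B=[("top",[(85,60,6),(85,-60,6),(-54,-60,6),(-54,60,6),(-85,42,6),(-85,-42,6),(17,30,38),(17,-30,38),(5,-30,38)],
 px(155,170,5,[(37,128),(243,38),(346,268),(140,360),(196,398),(337,330),(134,212),(238,172),(243,187)])),
 ("scene",[(-85,-42,6),(-85,42,6),(-54,-60,6),(-54,60,6),(85,-60,6),(17,-30,38),(17,30,38),(5,30,38),(17,-30,6),(17,30,6)],
 px(328,192,5,[(12,97),(152,47),(18,138),(220,68),(200,318),(163,143),(268,115),(255,103),(152,197),(265,162)]))]
p,r=fit(B,[.5,.2,0,.3]);print("board",p);print(r.round(1).tolist())
for o in B: print(o[0],fit([o],[.5,.2,0,.3])[0])
T=[("top",[(135,85,24),(135,-85,24),(-118,-85,24),(-118,85,24)],px(300,155,4,[(46,60),(297,38),(338,407),(84,432)])),
("scene",[(-118,-85,24),(-118,85,24),(135,85,24),(135,-85,24)],px(140,180,4,[(57,70),(334,50),(351,322),(13,360)]))]
t,r=fit(T,[.5,-.2,0,0]);print("tray",t);print(r.round(1).tolist())
# shift: lip edge & wall
for n,L,U in [("top",(-57,50,35),(108,344)),("top",(-57,-50,35),(304,327)),("top",(87.5,16,35),(154,98)),("top",(87.5,-16,35),(204,96)),("top",(81,0,22.5),(181,128))]:
    L=np.array(L,float);u=px(300,155,4,U);d=[np.linalg.norm(proj(n,place(t,L+[s,0,0]))[0]-u) for s in np.arange(-15,15.1,.5)];print(L,np.arange(-15,15.1,.5)[np.argmin(d)],min(d))
for L,U in [((-57,-50,29),(80,108)),((-57,50,29),(308,96)),((81,16,22.5),(217,298)),((81,-16,22.5),(150,302))]:
    L=np.array(L,float);u=px(140,180,4,U);d=[np.linalg.norm(proj("scene",place(t,L+[s,0,0]))[0]-u) for s in np.arange(-15,15.1,.5)];print("scene",L,np.arange(-15,15.1,.5)[np.argmin(d)],min(d))
E
```

```text
board [ 0.5155  0.2116 -0.0028  0.4041]
[[-0.2, -0.3], [-1.1, -0.1], [-1.2, -0.1], [-0.6, -0.3], [-1.1, -0.2], [-0.9, 0.6], [-1.8, 0.0], [-1.8, -1.2], [-1.0, -0.1], [-0.6, -0.9], [-1.2, -0.2], [-0.9, -0.1], [-1.5, 0.2], [-1.6, -0.3], [-0.2, 1.5], [-0.3, -0.4], [-1.0, -0.8], [0.2, 1.5], [-1.9, 0.8]]
top [ 0.515   0.2087 -0.0033  0.4049]
scene [ 0.5158  0.2136 -0.0025  0.4008]
tray [ 0.5006 -0.202  -0.004   0.0727]
[[-0.5, 0.1], [-1.5, -0.0], [-1.1, 0.3], [-0.5, 0.1], [-0.4, -0.1], [-1.2, -0.8], [-0.2, 0.6], [-0.9, 0.1]]
[-57.  50.  35.] -4.0 4.874078388555855
[-57. -50.  35.] -5.5 6.987821575027155
[87.5 16.  35. ] 13.5 0.454675599455533
[ 87.5 -16.   35. ] 11.5 1.1213563762334557
[81.   0.  22.5] -0.5 1.2683501018373038
scene [-57. -50.  29.] -5.5 6.426015119969454
scene [-57.  50.  29.] -5.0 8.418945497223936
scene [81.  16.  22.5] 15.0 2.384364996631028
scene [ 81.  -16.   22.5] 15.0 2.0087276151651343
```

```bash
cat >> h.py <<'E'
def tool(yaw,slant=0):  # tool y=board x, tool x=board y, tool z=-board z ; board pitched nose-down at tongue
    Rb=R.from_euler('z',yaw)*R.from_euler('y',-slant)
    return Rb*R.from_matrix(np.array([[0,1,0],[1,0,0],[0,0,-1.]]))
def plan(wps,hand,step=.045,dps=8,start=None):
    if start is None:
        s=ctrl.get_state();start=(s["eef_pos"],R.from_quat(s["tcp_rot"]))
    p,q=start;rows=[]
    for P,Q in wps:
        P=np.array(P);d=(q.inv()*Q).as_rotvec();n=int(np.ceil(max(np.linalg.norm(P-p)/step,np.degrees(np.linalg.norm(d))/dps,1)))
        for i in range(n):
            a=q*R.from_rotvec(d*i/n);t=a.inv().apply((P-p)/n)
            rows.append([round(float(v),4) for v in t]+[round(float(v),1) for v in np.degrees(d/n)]+[hand])
        p,q=P,Q
    print(len(rows))
    for i in range(0,len(rows),12): print([rows[i:i+12]])
    return p,q
def st(yaw0=None):
    s=ctrl.get_state();Q=R.from_quat(s["tcp_rot"]);M=Q.as_matrix()
    print("t",s["time"],"p",s["eef_pos"].round(4),"yaw",round(np.arctan2(M[1,1],M[0,1]),4),"slant",round(np.arcsin(M[2,1]),4),"roll",round(np.arcsin(M[2,0]),4),"F",s["contact_force"].round(2),"M",s["wrist_torque"].round(3),"o",round(s["opening"],4))
    return s
E
python3 - <<'E'
from h import *
plan([([.5,-.25,.22],tool(-.5)),([.5256,.2159,.10],tool(.404))],-1)
E
```

```text
22
[[[0.035, -0.0245, 0.001, -0.0, -0.0, -3.8, -1], [0.0365, -0.0221, 0.001, -0.0, -0.0, -3.8, -1], [0.0379, -0.0197, 0.001, -0.0, -0.0, -3.8, -1], [0.0391, -0.0171, 0.001, -0.0, -0.0, -3.8, -1], [0.0402, -0.0145, 0.001, -0.0, -0.0, -3.8, -1], [0.041, -0.0119, 0.0009, -0.0, -0.0, -3.8, -1], [0.0417, -0.0091, 0.0009, -0.0, -0.0, -3.8, -1], [0.0422, -0.0064, 0.0009, -0.0, -0.0, -3.8, -1], [0.0426, -0.0036, 0.0009, -0.0, -0.0, -3.8, -1], [0.0427, -0.0008, 0.0009, -0.0, -0.0, -3.8, -1], [0.0427, 0.002, 0.0009, -0.0, -0.0, -3.8, -1], [0.0383, -0.0183, 0.0109, 0.0, 0.0, -4.7, -1]]]
[[[0.0397, -0.0151, 0.0109, 0.0, 0.0, -4.7, -1], [0.0408, -0.0118, 0.0109, 0.0, 0.0, -4.7, -1], [0.0416, -0.0084, 0.0109, 0.0, 0.0, -4.7, -1], [0.0421, -0.0049, 0.0109, 0.0, 0.0, -4.7, -1], [0.0424, -0.0015, 0.0109, 0.0, 0.0, -4.7, -1], [0.0424, 0.002, 0.0109, 0.0, 0.0, -4.7, -1], [0.0421, 0.0055, 0.0109, 0.0, 0.0, -4.7, -1], [0.0415, 0.0089, 0.0109, 0.0, 0.0, -4.7, -1], [0.0406, 0.0123, 0.0109, 0.0, 0.0, -4.7, -1], [0.0394, 0.0156, 0.0109, 0.0, 0.0, -4.7, -1]]]
```

Emit:
apply_moves --moves '[[[0.035, -0.0245, 0.001, 0, 0, -3.8, -1], [0.0365, -0.022, 0.001, 0, 0, -3.8, -1], [0.038, -0.0195, 0.001, 0, 0, -3.8, -1], [0.039, -0.017, 0.001, 0, 0, -3.8, -1], [0.04, -0.0145, 0.001, 0, 0, -3.8, -1], [0.041, -0.012, 0.001, 0, 0, -3.8, -1], [0.042, -0.009, 0.001, 0, 0, -3.8, -1], [0.042, -0.0065, 0.001, 0, 0, -3.8, -1], [0.0425, -0.0035, 0.001, 0, 0, -3.8, -1], [0.0425, -0.001, 0.001, 0, 0, -3.8, -1], [0.0425, 0.002, 0.001, 0, 0, -3.8, -1]]]'

```text
time: 1.2
eef_pos: [0.4981, -0.2346, 0.2129]
tcp_rot: [0.854, 0.521, 0.0, -0.005]
contact_force: [0.5, -0.2, -0.1]
opening: 1.002
```

```bash
python3 - <<'E'
from h import *
st()
plan([([.5256,.2159,.10],tool(.404))],-1)
E
```

```text
t 1.2 p [ 0.4981 -0.2346  0.2129] yaw -0.4758 slant -0.0091 roll 0.0061 F [ 0.49 -0.21 -0.1 ] M [ 0.016 -0.036  0.03 ] o 1.0017
11
[[[0.0375, -0.0164, 0.0106, -0.0, -0.1, -4.6, -1], [0.0387, -0.0134, 0.0106, -0.0, -0.1, -4.6, -1], [0.0396, -0.0103, 0.0106, -0.0, -0.1, -4.6, -1], [0.0403, -0.0071, 0.0105, -0.0, -0.1, -4.6, -1], [0.0408, -0.0038, 0.0105, -0.0, -0.1, -4.6, -1], [0.041, -0.0006, 0.0104, -0.0, -0.1, -4.6, -1], [0.0409, 0.0027, 0.0104, -0.0, -0.1, -4.6, -1], [0.0406, 0.006, 0.0104, -0.0, -0.1, -4.6, -1], [0.04, 0.0092, 0.0103, -0.0, -0.1, -4.6, -1], [0.0391, 0.0123, 0.0103, -0.0, -0.1, -4.6, -1], [0.038, 0.0154, 0.0103, -0.0, -0.1, -4.6, -1]]]
```

Emit:
apply_moves --moves '[[[0.0375, -0.0165, 0.0105, 0, 0, -4.6, -1], [0.0385, -0.0135, 0.0105, 0, 0, -4.6, -1], [0.0395, -0.0105, 0.0105, 0, 0, -4.6, -1], [0.0405, -0.007, 0.0105, 0, 0, -4.6, -1], [0.041, -0.004, 0.0105, 0, 0, -4.6, -1], [0.041, -0.0005, 0.0105, 0, 0, -4.6, -1], [0.041, 0.0025, 0.0105, 0, 0, -4.6, -1], [0.0405, 0.006, 0.0105, 0, 0, -4.6, -1], [0.04, 0.009, 0.0105, 0, 0, -4.6, -1], [0.038, 0.0125, 0.01, 0, 0, -4.6, -1], [0.02, 0.01, 0.006, 0, 0, -2, -1], [0, 0, 0, 0, 0, 0, -1]]]'

```text
time: 2.4
eef_pos: [0.5144, 0.2191, 0.098]
tcp_rot: [0.55, 0.835, 0.001, -0.006]
contact_force: [0.6, -0.1, -0.2]
opening: 1.001
```

```bash
python3 - <<'E'
from h import *
s=st()
a=plan([([.5256,.2159,.05],tool(.404))],-1,step=.02,dps=3)
plan([([.5256,.2159,.0105],tool(.404))],-1,step=.015,dps=3,start=a)
E
```

```text
t 2.4 p [0.5144 0.2191 0.098 ] yaw 0.4053 slant -0.0054 roll 0.0113 F [ 0.61 -0.13 -0.25] M [0.01  0.003 0.034] o 1.0009
3
[[[-0.0026, 0.0031, 0.016, -0.1, -0.2, 0.0, -1], [-0.0026, 0.0031, 0.016, -0.1, -0.2, 0.0, -1], [-0.0025, 0.0031, 0.016, -0.1, -0.2, 0.0, -1]]]
3
[[[0.0, 0.0, 0.0132, 0.0, 0.0, 0.0, -1], [0.0, 0.0, 0.0132, 0.0, 0.0, 0.0, -1], [0.0, 0.0, 0.0132, 0.0, 0.0, 0.0, -1]]]
```

Emit:
apply_moves --moves '[[[-0.0025, 0.003, 0.016, -0.1, -0.2, 0, -1], [-0.0025, 0.003, 0.016, -0.1, -0.2, 0, -1], [-0.0025, 0.003, 0.016, -0.1, -0.2, 0, -1], [0, 0, 0.013, 0, 0, 0, -1], [0, 0, 0.012, 0, 0, 0, -1], [0, 0, 0, 0, 0, 0, -1]]]'

```text
time: 3.0
eef_pos: [0.5251, 0.2127, 0.0222]
tcp_rot: [0.552, 0.834, -0.001, -0.0]
contact_force: [0.1, -0.3, 0.1]
opening: 1.004
```

```bash
python3 - <<'E'
from h import *
s=st()
plan([([.5256,.2159,.0105],tool(.404))],-1,step=.015,dps=3)
cv2.imwrite("pics/pre.png",np.hstack([cv2.resize(ctrl.read_camera("top")[150:270,140:270,::-1],None,fx=3,fy=3),cv2.resize(ctrl.read_camera("scene")[140:260,310:440,::-1],None,fx=3,fy=3)]))
E
```

```text
t 3.0 p [0.5251 0.2127 0.0222] yaw 0.4024 slant -0.0016 roll -0.001 F [ 0.09 -0.29  0.14] M [-0.036 -0.009  0.001] o 1.0044
1
[[[0.0028, 0.0017, 0.0117, -0.1, 0.1, -0.1, -1]]]
```

View pics/pre.png

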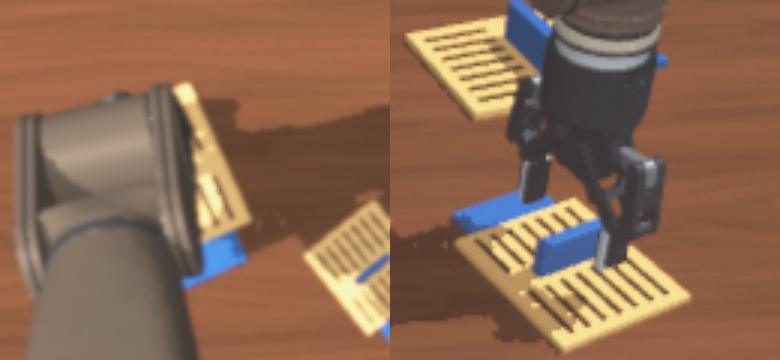

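The fingers straddle the rib, with the front pad at (610,240) and the rib at (570,245). I go down and close.

Emit:
apply_moves --moves '[[[0.0025, 0.0015, 0.0115, 0, 0, 0, -1], [0, 0, 0, 0, 0, 0, -0.5], [0, 0, 0, 0, 0, 0, 0.2], [0, 0, 0, 0, 0, 0, 0.6], [0, 0, 0, 0, 0, 0, 1], [0, 0, 0, 0, 0, 0, 1], [0, 0, 0, 0, 0, 0, 1], [0, 0, 0, 0, 0, 0, 1]]]' --force 50

```text
time: 3.9
eef_pos: [0.5291, 0.2171, 0.0149]
tcp_rot: [0.551, 0.834, 0.002, 0.003]
contact_force: [1.2, -0.1, -1.4]
opening: 0.125
```

```bash
python3 - <<'E'
from h import *
s=st()
E
```

```text
t 3.9 p [0.5291 0.2171 0.0149] yaw 0.4034 slant 0.0071 roll -0.0027 F [ 1.23 -0.15 -1.36] M [-0.004  0.067  0.014] o 0.1249
```

Emit:
apply_moves --moves '[[[0, 0, 0, 0, 0, 0, 0.4], [0, 0, 0.0045, 0.4, 0, 0, 0.4], [0, 0, 0, 0, 0, 0, 0.4], [0, 0, 0, 0, 0, 0, 0.4]]]'

```text
time: 4.3
eef_pos: [0.5292, 0.2171, 0.0099]
tcp_rot: [0.551, 0.834, -0.001, 0.001]
contact_force: [0.7, -0.8, -0.6]
opening: 0.3
```

```bash
python3 - <<'E'
from h import *
s=st()
E
```

```text
t 4.3 p [0.5292 0.2171 0.0099] yaw 0.403 slant -0.0001 roll -0.0026 F [ 0.69 -0.78 -0.56] M [ 0.033 -0.03   0.017] o 0.3005
```

Good height (TCP 9.9 mm, level). I close and lift.

Emit:
apply_moves --moves '[[[0, 0, 0, 0, 0, 0, 1], [0, 0, 0, 0, 0, 0, 1], [0, 0, 0, 0, 0, 0, 1], [0, 0, 0, 0, 0, 0, 1], [0, 0, 0, 0, 0, 0, 1], [0, 0, -0.01, 0, 0, 0, 1], [0, 0, -0.02, 0, 0, 0, 1], [0, 0, -0.03, 0, 0, 0, 1], [0, 0, -0.03, 0, 0, 0, 1], [0, 0, -0.03, 0, 0, 0, 1], [0, 0, 0, 0, 0, 0, 1]]]' --force 60

```text
time: 5.4
eef_pos: [0.5256, 0.2167, 0.1321]
tcp_rot: [0.551, 0.834, -0.004, -0.002]
contact_force: [0.5, 0.3, -2.2]
opening: 0.13
```

```bash
python3 - <<'E'
from h import *
s=st()
# hold level over tray first; slant 0.18
t=[.5006,-.202];c,si=np.cos(.0727),np.sin(.0727)
plan([([.53,0,.14],tool(.25,.0)),([.50+.05,-.19,.14],tool(.0727,.18))],1,step=.035,dps=4)
E
```

```text
t 5.4 p [0.5256 0.2167 0.1321] yaw 0.4029 slant -0.0092 roll -0.0008 F [ 0.51  0.31 -2.16] M [ 0.052 -0.12  -0.043] o 0.1304
13
[[[-0.0287, -0.0116, -0.001, -0.1, 0.0, 1.3, 1], [-0.029, -0.0109, -0.001, -0.1, 0.0, 1.3, 1], [-0.0292, -0.0103, -0.001, -0.1, 0.0, 1.3, 1], [-0.0294, -0.0097, -0.0011, -0.1, 0.0, 1.3, 1], [-0.0296, -0.009, -0.0011, -0.1, 0.0, 1.3, 1], [-0.0298, -0.0084, -0.0011, -0.1, 0.0, 1.3, 1], [-0.03, -0.0077, -0.0011, -0.1, 0.0, 1.3, 1], [-0.0315, -0.0046, 0.0, -1.7, -0.2, 1.7, 1], [-0.0316, -0.0037, -0.0, -1.7, -0.2, 1.7, 1], [-0.0317, -0.0027, -0.0001, -1.7, -0.2, 1.7, 1], [-0.0318, -0.0018, -0.0, -1.7, -0.2, 1.7, 1], [-0.0318, -0.0009, 0.0, -1.7, -0.2, 1.7, 1]]]
[[[-0.0318, 0.0001, 0.0001, -1.7, -0.2, 1.7, 1]]]
```

Emit:
apply_moves --moves '[[[-0.0285, -0.0115, -0.001, 0, 0, 1.3, 1], [-0.029, -0.011, -0.001, 0, 0, 1.3, 1], [-0.029, -0.0105, -0.001, 0, 0, 1.3, 1], [-0.0295, -0.0095, -0.001, 0, 0, 1.3, 1], [-0.0295, -0.009, -0.001, 0, 0, 1.3, 1], [-0.03, -0.0085, -0.001, 0, 0, 1.3, 1], [-0.03, -0.0075, -0.001, 0, 0, 1.3, 1], [-0.0315, -0.0045, 0, -1.7, -0.2, 1.7, 1], [-0.0315, -0.0035, 0, -1.7, -0.2, 1.7, 1], [-0.0315, -0.0025, 0, -1.7, -0.2, 1.7, 1], [-0.0315, -0.002, 0, -1.7, -0.2, 1.7, 1], [-0.025, -0.001, 0, -1.7, -0.2, 1.7, 1]]]'

```text
time: 6.6
eef_pos: [0.5323, -0.159, 0.1241]
tcp_rot: [0.673, 0.737, 0.045, 0.042]
contact_force: [0.9, 0.3, -2.7]
opening: 0.13
```

Emit:
apply_moves --moves '[[[0, 0, 0, 0, 0, 0, 1], [0, 0, 0, 0, 0, 0, 1], [0, 0, 0, 0, 0, 0, 1]]]'

```text
time: 6.9
eef_pos: [0.5291, -0.1603, 0.12]
tcp_rot: [0.675, 0.735, 0.044, 0.039]
contact_force: [0.7, 0.1, -2.2]
opening: 0.13
```

```bash
python3 - <<'E'
from h import *
s=st()
T=ctrl.read_camera("top")[:,:,::-1];S=ctrl.read_camera("scene")[:,:,::-1]
cv2.imwrite("pics/top1.png",T);cv2.imwrite("pics/scene1.png",S)
r=lambda im,x0,y0,w,h,k:cv2.resize(im[y0:y0+h,x0:x0+w],None,fx=k,fy=k,interpolation=cv2.INTER_CUBIC)
cv2.imwrite("pics/c1.png",np.hstack([r(T,290,130,125,150,3),r(S,120,120,130,150,3)]))
E
```

```text
t 6.9 p [ 0.5291 -0.1603  0.12  ] yaw 0.0846 slant 0.1172 roll 0.0025 F [ 0.66  0.13 -2.23] M [ 0.049  0.088 -0.049] o 0.1304
```

View pics/c1.png

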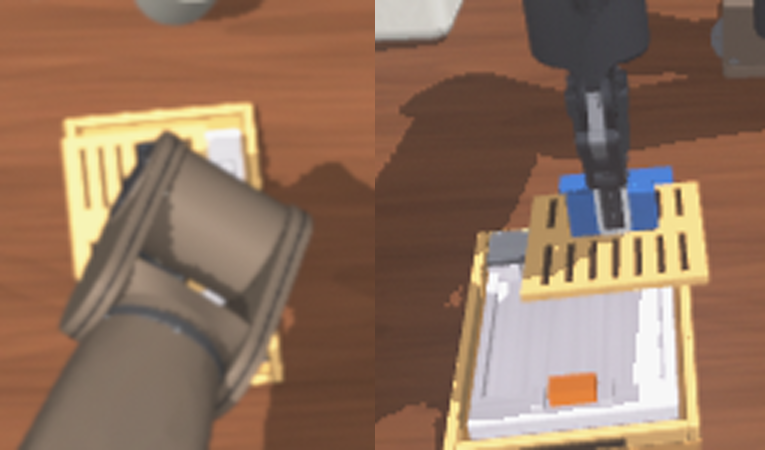

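```bash
python3 - <<'E'
from h import *
s=ctrl.get_state();P=s["eef_pos"]+[0,.002,-.0025];Q=R.from_quat(s["tcp_rot"])
L=np.array([(85,-60,6),(85,60,6),(-54,-60,6),(-54,60,6),(-85,-42,6),(-85,42,6),(17,-30,6),(17,30,6)])/1000
U=px(120,120,3,[(147,293),(333,278),(158,195),(325,182),(185,176),(297,167),(200,236),(283,231)])
M=R.from_matrix(np.array([[0,1,0],[1,0,0],[0,0,-1.]]))
def f(v,full=True):  # v: tcp in board (x,y,z), pitch & yaw of board rel. tool
    Rb=Q*M.inv()*R.from_euler('yz',[-v[3],v[4]])
    return (proj("scene",Rb.apply(L-v[:3])+P)-U).ravel()
r=least_squares(f,[.011,0,.01,0,0],loss='soft_l1');print(r.x.round(4));print(r.fun.reshape(-1,2).round(1).tolist())
r=least_squares(lambda v:f([.011,v[0],v[1],v[2],v[3]]),[0,.01,0,0],loss='soft_l1');print(r.x.round(4));print(r.fun.reshape(-1,2).round(1).tolist())
E
```

```text
[ 0.0129  0.001   0.0102 -0.0028 -0.0053]
[[-0.3, 0.3], [0.1, -0.7], [0.6, 0.3], [-0.8, -0.1], [0.5, -0.2], [0.0, -0.3], [-0.8, 0.8], [0.6, -0.2]]
[ 0.0009  0.0092 -0.0015 -0.0052]
[[-0.4, 0.4], [0.2, -0.7], [0.6, 0.3], [-0.8, -0.1], [0.5, -0.2], [0.1, -0.3], [-0.9, 0.8], [0.6, -0.2]]
```

```bash
cat >> h.py <<'E'
T0=np.array([.5006,-.202,0]);TY=.0727;RT=R.from_euler('z',TY)
G=np.array([11,0,10])/1000
def tcp_for(tip,slant): # tip: tray coords mm of tongue tip
    Rb=RT*R.from_euler('y',-slant)
    return T0+RT.apply(np.array(tip)/1000)+Rb.apply(G-np.array([-.085,0,.003])),tool(TY,slant)
def tip():
    s=st();Rb=R.from_quat(s["tcp_rot"])*R.from_matrix(np.array([[0,1,0],[1,0,0],[0,0,-1.]])).inv()
    w=s["eef_pos"]+Rb.apply(np.array([-.085,0,.003])-G);o=s["eef_pos"]+Rb.apply(-G)
    f=lambda w:(RT.inv().apply(w-T0)*1000).round(1)
    print("tip",f(w),"board",f(o),"F tray",RT.inv().apply(s["contact_force"]).round(2));return s
E
python3 - <<'E'
from h import *
tip()
a=plan([tcp_for([-38,0,65],.18)],1,step=.03,dps=4)
plan([tcp_for([-38,0,18.5],.18)],1,step=.015,dps=4,start=a)
E
```

```text
t 7.0 p [ 0.5293 -0.1599  0.1202] yaw 0.0855 slant 0.1175 roll 0.0023 F [ 0.74  0.27 -3.16] M [-0.065  0.096 -0.02 ] o 0.1274
tip [-62.8  38.8 102. ] board [ 21.9  39.9 109. ] F tray [ 0.76  0.22 -3.16]
2
[[[-0.0202, 0.0096, 0.0168, -1.8, -0.1, 0.4, 1], [-0.0201, 0.0092, 0.0171, -1.8, -0.1, 0.4, 1]]]
4
[[[-0.0, -0.0021, 0.0114, 0.0, 0.0, 0.0, 1], [-0.0, -0.0021, 0.0114, 0.0, 0.0, 0.0, 1], [-0.0, -0.0021, 0.0114, 0.0, 0.0, 0.0, 1], [-0.0, -0.0021, 0.0114, 0.0, 0.0, 0.0, 1]]]
```

Emit:
apply_moves --moves '[[[-0.02, 0.0095, 0.01, -1.8, -0.1, 0.4, 1], [-0.02, 0.009, 0.01, -1.8, -0.1, 0.4, 1], [0, 0, 0, 0, 0, 0, 1], [0, 0, 0, 0, 0, 0, 1]]]'

```text
time: 7.4
eef_pos: [0.5551, -0.1943, 0.1025]
tcp_rot: [0.676, 0.731, 0.067, 0.061]
contact_force: [1.0, 0.6, -2.6]
opening: 0.128
```

```bash
python3 - <<'E'
from h import *
tip()
a=plan([tcp_for([-38,0,40],.18)],1,step=.02,dps=4)
plan([tcp_for([-38,0,18.5],.18)],1,step=.01,dps=4,start=a)
E
```

```text
t 7.4 p [ 0.5551 -0.1943  0.1025] yaw 0.078 slant 0.1817 roll 0.0018 F [ 0.97  0.57 -2.59] M [0.024 0.127 0.009] o 0.128
tip [-38.3   3.3  78.3] board [45.9  3.7 90.7] F tray [ 1.01  0.5  -2.59]
2
[[[-0.0019, -0.0033, 0.0189, 0.0, -0.1, 0.1, 1], [-0.0019, -0.0033, 0.0189, 0.0, -0.1, 0.1, 1]]]
3
[[[-0.0, -0.0013, 0.0071, 0.0, 0.0, 0.0, 1], [-0.0, -0.0013, 0.0071, 0.0, 0.0, 0.0, 1], [-0.0, -0.0013, 0.0071, 0.0, 0.0, 0.0, 1]]]
```

Emit:
apply_moves --moves '[[[-0.002, -0.0035, 0.019, 0, -0.1, 0.2, 1], [-0.002, -0.0035, 0.019, 0, -0.1, 0.2, 1], [0, -0.001, 0.007, 0, 0, 0, 1], [0, -0.001, 0.005, 0, 0, 0, 1], [0, 0, 0, 0, 0, 0, 1], [0, 0, 0, 0, 0, 0, 1]]]'

```text
time: 8.0
eef_pos: [0.5573, -0.1939, 0.0538]
tcp_rot: [0.676, 0.731, 0.067, 0.063]
contact_force: [-0.0, -0.9, -2.7]
opening: 0.13
```

```bash
python3 - <<'E'
from h import *
tip()
plan([tcp_for([-38,0,18.5],.18)],1,step=.01,dps=4)
E
```

```text
t 8.0 p [ 0.5573 -0.1939  0.0538] yaw 0.0778 slant 0.1836 roll -0.0017 F [-0.03 -0.9  -2.66] M [0.003 0.121 0.004] o 0.1297
tip [-36.    3.5  29.4] board [48.1  3.9 42. ] F tray [-0.1  -0.89 -2.66]
2
[[[-0.002, -0.002, 0.0054, 0.1, 0.0, 0.1, 1], [-0.002, -0.002, 0.0054, 0.1, 0.0, 0.1, 1]]]
```

Emit:
apply_moves --moves '[[[-0.003, -0.002, 0.005, 0, 0, 0.2, 1], [-0.003, -0.002, 0.005, 0, 0, 0.2, 1], [0, 0, 0, 0, 0, 0, 1], [0, 0, 0, 0, 0, 0, 1]]]'

```text
time: 8.4
eef_pos: [0.5567, -0.2014, 0.0447]
tcp_rot: [0.679, 0.728, 0.067, 0.065]
contact_force: [-0.6, 0.3, -2.2]
opening: 0.132
```

```bash
python3 - <<'E'
from h import *
tip()
plan([tcp_for([-38,0,18.5],.18)],1,step=.01,dps=4)
E
```

```text
t 8.4 p [ 0.5567 -0.2014  0.0447] yaw 0.0705 slant 0.1867 roll -0.0026 F [-0.56  0.34 -2.24] M [-0.014  0.153  0.048] o 0.1324
tip [-37.   -3.3  20. ] board [47.1 -3.4 32.8] F tray [-0.53  0.38 -2.24]
1
[[[0.0034, -0.0012, 0.0019, 0.4, 0.2, -0.1, 1]]]
```

Emit:
apply_moves --moves '[[[0.003, 0, 0.0015, 0.3, 0, 0, 1], [0, 0, 0, 0, 0, 0, 1], [0, 0, 0, 0, 0, 0, 1]]]'

```text
time: 8.7
eef_pos: [0.5569, -0.1984, 0.0433]
tcp_rot: [0.679, 0.728, 0.065, 0.063]
contact_force: [0.2, 0.3, -3.2]
opening: 0.129
```

```bash
python3 - <<'E'
from h import *
tip()
S=ctrl.read_camera("scene")[:,:,::-1]
cv2.imwrite("pics/c2.png",cv2.resize(S[130:290,120:280],None,fx=3.7,fy=3.7,interpolation=cv2.INTER_CUBIC))
E
```

```text
t 8.7 p [ 0.5569 -0.1984  0.0433] yaw 0.0701 slant 0.1813 roll -0.0027 F [ 0.21  0.33 -3.16] M [0.052 0.122 0.009] o 0.1292
tip [-36.7  -0.2  19.1] board [47.4 -0.5 31.4] F tray [ 0.23  0.31 -3.16]
```

View pics/c2.png

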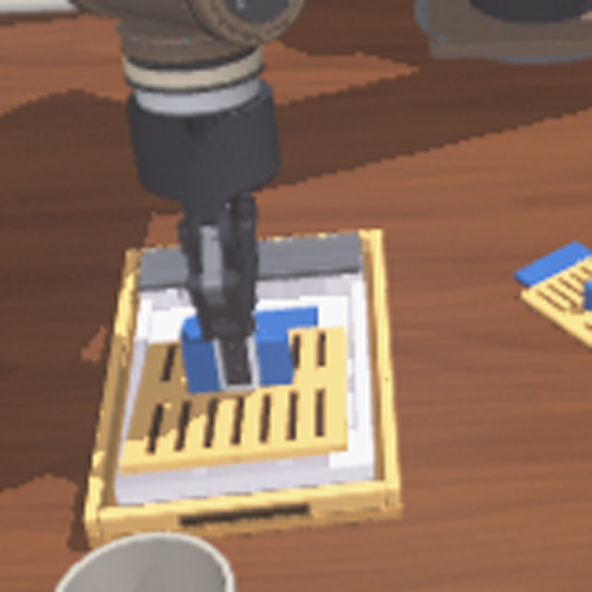

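```bash
python3 - <<'E'
from h import *
s=ctrl.get_state();Rb=R.from_quat(s["tcp_rot"])*R.from_matrix(np.array([[0,1,0],[1,0,0],[0,0,-1.]])).inv()
L=np.array([(85,-60,6),(85,60,6),(-85,42,6),(-54,60,6)])/1000
print((proj("scene",Rb.apply(L-G)+s["eef_pos"])-px(120,130,3.7,[(122,464),(347,446),(318,308),(345,327)])).round(2))
print((proj("scene",T0+RT.apply(np.array([(-118,-85,24),(-118,85,24),(135,85,24),(135,-85,24)])/1000))-px(120,130,3.7,[(128,249),(383,231),(402,498),(86,518)])).round(2))
E
```

```text
[[-1.01 -0.22]
 [-0.41 -1.34]
 [-0.53 -1.52]
 [-0.14 -1.27]]
[[-1.04 -1.25]
 [-1.36 -2.06]
 [-1.28 -4.88]
 [-1.3  -1.3 ]]
```

Board and tray agree to about 1.5 mm in y and 1 mm in z. I slide in under the lip.

Emit:
apply_moves --moves '[[[0.001, -0.008, -0.001, 0, 0, 0, 1], [0, -0.009, -0.0017, 0, 0, 0, 1], [0, -0.008, -0.0015, 0, 0, 0, 1], [0, 0, 0, 0, 0, 0, 1], [0, 0, 0, 0, 0, 0, 1]]]'

```text
time: 9.25
eef_pos: [0.5286, -0.1989, 0.0428]
tcp_rot: [0.679, 0.728, 0.065, 0.062]
contact_force: [-0.3, 0.2, -2.1]
opening: 0.131
```

```bash
python3 - <<'E'
from h import *
tip()
E
```

```text
t 9.25 p [ 0.5286 -0.1989  0.0428] yaw 0.07 slant 0.1808 roll -0.0024 F [-0.26  0.19 -2.14] M [ 0.027  0.126 -0.024] o 0.1312
tip [-65.    1.3  18.7] board [19.1  1.1 31. ] F tray [-0.25  0.21 -2.14]
```

Emit:
apply_moves --moves '[[[0, -0.004, -0.0007, 0, 0, 0, 1], [0, -0.003, -0.0005, 0, 0, 0, 1], [0, 0, 0, 0, 0, 0, 1], [0, 0, 0, 0, 0, 0, 1]]]'

```text
time: 9.65
eef_pos: [0.5212, -0.1997, 0.0431]
tcp_rot: [0.679, 0.728, 0.065, 0.063]
contact_force: [-0.7, 0.4, -2.1]
opening: 0.127
```

```bash
python3 - <<'E'
from h import *
tip()
E
```

```text
t 9.65 p [ 0.5212 -0.1997  0.0431] yaw 0.0699 slant 0.1816 roll -0.0029 F [-0.67  0.39 -2.05] M [-0.009  0.149 -0.029] o 0.1273
tip [-72.4   1.   18.8] board [11.7  0.8 31.2] F tray [-0.64  0.44 -2.05]
```

Emit:
apply_moves --moves '[[[0, -0.002, -0.0002, 0, 0, 0, 1], [0, 0, 0, 0, 0, 0, 1]]]'

```text
time: 9.85
eef_pos: [0.5193, -0.1999, 0.0429]
tcp_rot: [0.679, 0.728, 0.065, 0.063]
contact_force: [0.2, -0.3, -2.9]
opening: 0.127
```

Emit:
apply_moves --moves '[[[0, -0.002, -0.0002, 0, 0, 0, 1], [0, 0, 0, 0, 0, 0, 1]]]'

```text
time: 10.05
eef_pos: [0.5172, -0.2, 0.0427]
tcp_rot: [0.679, 0.728, 0.065, 0.063]
contact_force: [0.2, 0.3, -2.5]
opening: 0.128
```

Emit:
apply_moves --moves '[[[0, -0.0015, -0.0002, 0, 0, 0, 1], [0, 0, 0, 0, 0, 0, 1]]]'

```text
time: 10.25
eef_pos: [0.5156, -0.2001, 0.0426]
tcp_rot: [0.679, 0.728, 0.065, 0.063]
contact_force: [-0.4, 0.8, -2.6]
opening: 0.127
```

```bash
python3 - <<'E'
from h import *
tip()
E
```

```text
t 10.25 p [ 0.5156 -0.2001  0.0426] yaw 0.0704 slant 0.1817 roll -0.003 F [-0.43  0.78 -2.58] M [-0.01   0.139 -0.023] o 0.1272
tip [-78.1   1.   18.4] board [ 6.1  0.8 30.8] F tray [-0.37  0.81 -2.58]
```

Emit:
apply_moves --moves '[[[0, -0.001, -0.0003, 0, 0, 0, 1], [0, 0, 0, 0, 0, 0, 1]]]'

```text
time: 10.45
eef_pos: [0.5145, -0.2002, 0.0427]
tcp_rot: [0.679, 0.728, 0.065, 0.063]
contact_force: [-0.5, 0.2, -2.9]
opening: 0.127
```

Emit:
apply_moves --moves '[[[0, -0.001, -0.0003, 0, 0, 0, 1], [0, 0, 0, 0, 0, 0, 1]]]'

```text
time: 10.65
eef_pos: [0.5134, -0.2003, 0.0429]
tcp_rot: [0.679, 0.728, 0.065, 0.063]
contact_force: [-0.1, -0.4, -2.3]
opening: 0.128
```

Emit:
apply_moves --moves '[[[0, -0.001, -0.0002, 0, 0, 0, 1], [0, 0, 0, 0, 0, 0, 1]]]'

```text
time: 10.85
eef_pos: [0.5123, -0.2004, 0.0429]
tcp_rot: [0.679, 0.728, 0.065, 0.063]
contact_force: [0.4, -0.2, -2.5]
opening: 0.132
```

Emit:
apply_moves --moves '[[[0, -0.001, -0.0002, 0, 0, 0, 1], [0, 0, 0, 0, 0, 0, 1]]]'

```text
time: 11.05
eef_pos: [0.5112, -0.2005, 0.043]
tcp_rot: [0.679, 0.728, 0.065, 0.063]
contact_force: [-0.4, 0.3, -1.7]
opening: 0.125
```

Emit:
apply_moves --moves '[[[0, -0.001, -0.0001, 0, 0, 0, 1], [0, 0, 0, 0, 0, 0, 1]]]'

```text
time: 11.25
eef_pos: [0.5101, -0.2005, 0.0429]
tcp_rot: [0.679, 0.728, 0.065, 0.063]
contact_force: [-0.2, 0.0, -2.3]
opening: 0.133
```

Emit:
apply_moves --moves '[[[0, -0.001, 0, 0, 0, 0, 1], [0, 0, 0, 0, 0, 0, 1]]]'

```text
time: 11.45
eef_pos: [0.5093, -0.2007, 0.0429]
tcp_rot: [0.679, 0.728, 0.066, 0.063]
contact_force: [0.6, 0.7, -3.5]
opening: 0.129
```

Emit:
apply_moves --moves '[[[0, -0.0008, -0.0002, 0, 0, 0, 1], [0, 0, 0, 0, 0, 0, 1]]]'

```text
time: 11.65
eef_pos: [0.509, -0.2008, 0.0432]
tcp_rot: [0.679, 0.728, 0.066, 0.064]
contact_force: [1.4, -0.2, -2.6]
opening: 0.13
```

```bash
python3 - <<'E'
from h import *
tip()
E
```

```text
t 11.65 p [ 0.509  -0.2008  0.0432] yaw 0.0695 slant 0.1843 roll -0.0037 F [ 1.39 -0.18 -2.64] M [ 0.002 -0.04  -0.018] o 0.1298
tip [-84.6   0.8  18.7] board [-0.5  0.5 31.3] F tray [ 1.37 -0.28 -2.64]
```

Emit:
apply_moves --moves '[[[0, -0.0008, -0.0001, 0.1, 0, 0, 1], [0, 0, 0, 0, 0, 0, 1]]]'

```text
time: 11.85
eef_pos: [0.5088, -0.2009, 0.0434]
tcp_rot: [0.68, 0.728, 0.066, 0.064]
contact_force: [1.6, 0.7, -3.1]
opening: 0.127
```

```bash
python3 - <<'E'
from h import *
tip();tip()
E
```

```text
t 11.85 p [ 0.5088 -0.2009  0.0434] yaw 0.0689 slant 0.184 roll -0.0041 F [ 1.56  0.68 -3.11] M [ 0.093 -0.227  0.022] o 0.1268
tip [-84.9   0.8  18.9] board [-0.8  0.5 31.5] F tray [ 1.6   0.56 -3.11]
t 11.85 p [ 0.5088 -0.2009  0.0434] yaw 0.0689 slant 0.184 roll -0.0041 F [ 1.56  0.68 -3.11] M [ 0.093 -0.227  0.022] o 0.1268
tip [-84.9   0.8  18.9] board [-0.8  0.5 31.5] F tray [ 1.6   0.56 -3.11]
```

Emit:
apply_moves --moves '[[[0, -0.0016, 0, 0, 0, 0, 1], [0, 0, 0, 0, 0, 0, 1]]]'

```text
time: 12.05
eef_pos: [0.5082, -0.2012, 0.0437]
tcp_rot: [0.68, 0.727, 0.067, 0.065]
contact_force: [2.9, 0.7, -3.0]
opening: 0.128
```

```bash
python3 - <<'E'
from h import *
tip()
E
```

```text
t 12.05 p [ 0.5082 -0.2012  0.0437] yaw 0.0681 slant 0.1868 roll -0.0046 F [ 2.91  0.71 -3.04] M [ 0.209 -0.459  0.003] o 0.128
tip [-85.3   0.7  19. ] board [-1.3  0.3 31.8] F tray [ 2.96  0.5  -3.04]
```

```bash
python3 - <<'E'
from h import *
a=plan([tcp_for([-85,.8,18.2],.14)],1,dps=1.0)
E
```

```text
3
[[[0.0002, 0.0001, 0.0018, 0.9, 0.1, -0.1, 1], [0.0002, 0.0002, 0.0018, 0.9, 0.1, -0.1, 1], [0.0002, 0.0002, 0.0018, 0.9, 0.1, -0.1, 1]]]
```

Emit:
apply_moves --moves '[[[0, 0, 0.0018, 0.9, 0.1, -0.1, 1], [0, 0, 0.0018, 0.9, 0.1, -0.1, 1], [0, 0, 0.0018, 0.9, 0.1, -0.1, 1], [0, 0, 0, 0, 0, 0, 1]]]'

```text
time: 12.45
eef_pos: [0.5097, -0.2012, 0.0385]
tcp_rot: [0.679, 0.731, 0.05, 0.046]
contact_force: [1.3, 0.6, -2.5]
opening: 0.126
```

```bash
python3 - <<'E'
from h import *
tip()
a=plan([tcp_for([-85,.8,17.6],.12)],1,dps=1.0)
E
```

```text
t 12.45 p [ 0.5097 -0.2012  0.0385] yaw 0.0729 slant 0.1363 roll -0.0 F [ 1.25  0.63 -2.49] M [ 0.164 -0.21  -0.12 ] o 0.1255
tip [-85.    0.1  18.5] board [-0.4  0.1 27.1] F tray [ 1.3   0.54 -2.49]
1
[[[0.0007, 0.0, 0.0025, 0.9, -0.0, 0.0, 1]]]
```

Emit:
apply_moves --moves '[[[0.0005, -0.0003, 0.0023, 0.9, 0, 0, 1], [0, -0.0003, 0.0015, 0.7, 0, 0, 1], [0, 0, 0, 0, 0, 0, 1]]]'

```text
time: 12.75
eef_pos: [0.5101, -0.2013, 0.0346]
tcp_rot: [0.68, 0.731, 0.039, 0.037]
contact_force: [2.2, 0.9, -1.5]
opening: 0.127
```

```bash
python3 - <<'E'
from h import *
tip()
a=plan([tcp_for([-85,.8,17.2],.08)],1,dps=1.0)
E
```

```text
t 12.75 p [ 0.5101 -0.2013  0.0346] yaw 0.073 slant 0.1066 roll -0.0012 F [ 2.23  0.89 -1.48] M [ 0.116 -0.267 -0.085] o 0.1274
tip [-85.2  -0.   17.5] board [-0.4 -0.  23.5] F tray [ 2.29  0.73 -1.48]
2
[[[0.0004, 0.0002, 0.0014, 0.8, 0.0, 0.0, 1], [0.0004, 0.0002, 0.0014, 0.8, 0.0, 0.0, 1]]]
```

Emit:
apply_moves --moves '[[[0.0005, 0, 0.0015, 0.8, 0, 0, 1], [0.0003, 0, 0.0014, 0.8, 0, 0, 1], [0, 0, 0, 0, 0, 0, 1]]]'

```text
time: 13.05
eef_pos: [0.5104, -0.2011, 0.0319]
tcp_rot: [0.68, 0.732, 0.027, 0.027]
contact_force: [0.4, 0.7, -1.8]
opening: 0.127
```

```bash
python3 - <<'E'
from h import *
tip()
a=plan([tcp_for([-84.8,.8,17.2],.055)],1,dps=1.0)
E
```

```text
t 13.05 p [ 0.5104 -0.2011  0.0319] yaw 0.0737 slant 0.0761 roll -0.0027 F [ 0.45  0.66 -1.83] M [ 0.05  -0.22  -0.085] o 0.1271
tip [-85.4   0.1  17.6] board [-0.4  0.1 21.1] F tray [ 0.49  0.62 -1.83]
2
[[[0.0003, 0.0003, 0.0013, 0.6, 0.1, 0.0, 1], [0.0003, 0.0003, 0.0012, 0.6, 0.1, 0.0, 1]]]
```

Emit:
apply_moves --moves '[[[0.0003, 0, 0.0014, 0.8, 0, 0, 1], [0.0002, 0, 0.0013, 0.8, 0, 0, 1], [0, 0, 0, 0, 0, 0, 1]]]'

```text
time: 13.35
eef_pos: [0.5106, -0.2011, 0.0294]
tcp_rot: [0.68, 0.732, 0.016, 0.017]
contact_force: [0.2, -0.4, -1.3]
opening: 0.13
```

```bash
python3 - <<'E'
from h import *
tip()
a=plan([tcp_for([-84.8,.8,17.2],.025)],1,dps=1.0)
E
```

```text
t 13.35 p [ 0.5106 -0.2011  0.0294] yaw 0.0737 slant 0.0461 roll -0.0038 F [ 0.23 -0.45 -1.31] M [-0.025 -0.276 -0.075] o 0.13
tip [-85.6   0.1  18. ] board [-0.5  0.1 18.9] F tray [ 0.19 -0.46 -1.31]
2
[[[0.0003, 0.0004, 0.0014, 0.6, 0.1, 0.0, 1], [0.0003, 0.0004, 0.0014, 0.6, 0.1, 0.0, 1]]]
```

Emit:
apply_moves --moves '[[[0.0003, 0.0002, 0.0017, 0.8, 0, 0, 1], [0, 0.0002, 0.0015, 0.7, 0, 0, 1], [0, 0, 0, 0, 0, 0, 1]]]'

```text
time: 13.65
eef_pos: [0.5105, -0.2008, 0.0255]
tcp_rot: [0.68, 0.733, 0.005, 0.007]
contact_force: [1.1, -1.3, -3.5]
opening: 0.128
```

```bash
python3 - <<'E'
from h import *
tip()
a=plan([tcp_for([-84.8,.8,17],.0)],1,dps=1.0)
E
```

```text
t 13.65 p [ 0.5105 -0.2008  0.0255] yaw 0.0742 slant 0.016 roll -0.0039 F [ 1.06 -1.26 -3.45] M [-0.211 -0.118 -0.094] o 0.1275
tip [-85.9   0.3  16.9] board [-0.9  0.4 15.3] F tray [ 0.97 -1.33 -3.45]
1
[[[0.0003, 0.0012, 0.0015, 0.9, 0.2, 0.1, 1]]]
```

Emit:
apply_moves --moves '[[[0, 0.0003, 0.0012, 0.8, 0.2, 0, 1], [0, 0, 0.0003, 0.2, 0, 0, 1], [0, 0, 0, 0, 0, 0, 1]]]'

```text
time: 13.95
eef_pos: [0.5114, -0.2008, 0.0239]
tcp_rot: [0.681, 0.733, -0.001, -0.001]
contact_force: [0.2, -0.0, -0.3]
opening: 0.129
```

```bash
python3 - <<'E'
from h import *
tip()
E
```

```text
t 13.95 p [ 0.5114 -0.2008  0.0239] yaw 0.0738 slant -0.0022 roll -0.0003 F [ 0.16 -0.02 -0.26] M [-0.115 -0.254 -0.099] o 0.1295
tip [-85.2   0.3  17.1] board [-0.2  0.4 13.9] F tray [ 0.16 -0.03 -0.26]
```

Flat and seated (board z 13.9 mm, slant about 0). I release and rise.

Emit:
apply_moves --moves '[[[0, 0, 0, 0, 0, 0, 0.6], [0, 0, 0, 0, 0, 0, 0.2], [0, 0, 0, 0, 0, 0, 0], [0, 0, 0, 0, 0, 0, 0], [0, 0, -0.01, 0, 0, 0, 0], [0, 0, -0.03, 0, 0, 0, 0], [0, 0, -0.04, 0, 0, 0, 0], [0, 0, -0.04, 0, 0, 0, 0], [0.04, -0.01, -0.02, 0, 0, 0, 0], [0.045, -0.01, 0, 0, 0, 0, 0], [0.045, -0.01, 0, 0, 0, 0, 0], [0.045, -0.01, 0, 0, 0, 0, 0]]]'

```text
time: 15.15
eef_pos: [0.459, -0.0289, 0.1771]
tcp_rot: [0.683, 0.73, 0.0, 0.001]
contact_force: [0.6, 1.3, 0.6]
opening: 0.502
```

```bash
python3 - <<'E'
from h import *
st()
T=ctrl.read_camera("top")[:,:,::-1];S=ctrl.read_camera("scene")[:,:,::-1]
cv2.imwrite("pics/top2.png",T);cv2.imwrite("pics/scene2.png",S)
r=lambda im,x0,y0,w,h,k:cv2.resize(im[y0:y0+h,x0:x0+w],None,fx=k,fy=k,interpolation=cv2.INTER_CUBIC)
cv2.imwrite("pics/c3.png",np.hstack([r(T,300,155,95,115,4),r(S,140,180,95,115,4)]))
E
```

```text
t 15.15 p [ 0.459  -0.0289  0.1771] yaw 0.0658 slant 0.0016 roll -0.001 F [0.6  1.31 0.63] M [-0.008 -0.039  0.001] o 0.5021
```

View pics/c3.png

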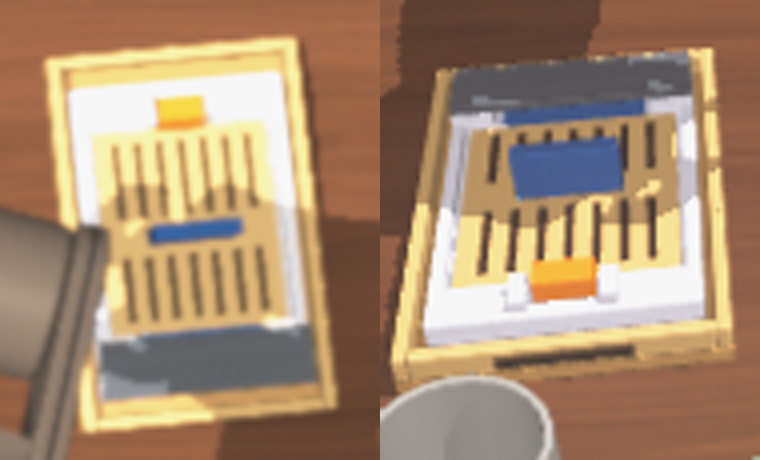

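```bash
python3 - <<'E'
from h import *
for n,b in(("top",(335,172,358,195)),("scene",(260-140+140-0,0,0,0))):
    if n=="scene": b=(265-0,240,300,262); b=(170,238,205,262)
    for k in(0,2):
        im=cv2.imread(f"pics/{n}{k}.png")[b[1]:b[3],b[0]:b[2]];h=cv2.cvtColor(im,cv2.COLOR_BGR2HSV).astype(float)
        w=np.clip((h[...,1]-150)/80,0,1)*(h[...,0]<24)*(h[...,2]>150)
        y,x=np.mgrid[:w.shape[0],:w.shape[1]];print(n,k,w.sum().round(1),((w*x).sum()/w.sum()+b[0]).round(2),((w*y).sum()/w.sum()+b[1]).round(2))
t=px(300,155,4,[(92,138),(268,122),(108,337),(285,326)])  # board main top corners free edge, near lip
Lb=[(85,60,6),(85,-60,6)]
B=[("top",[(85,60,6),(85,-60,6),(17,30,38),(17,-30,38)],px(300,155,4,[(92,138),(268,122),(149,228),(240,219)])),
("scene",[(17,-30,38),(17,30,38),(17,-30,6),(17,30,6),(85,-60,6),(85,60,6),(-54,60,6)],px(140,180,4,[(131,147),(239,140),(137,199),(243,190),(71,288),(305,265),(299,115)]))]
p,r=fit(B,[.5,-.2,.014,.07]);print("board",p.round(4),"tray frame",(RT.inv().apply(p[:3]-T0-[0,0,-.004])*1000).round(1));print(r.round(1).tolist())
E
```

```text
top 0 34.1 344.47 182.82
top 2 15.7 344.45 184.98
scene 0 28.1 185.72 249.41
scene 2 71.5 185.65 249.2
board [ 0.4957 -0.201   0.0103  0.0528] tray frame [-4.9  1.4 14.3]
[[-0.9, -0.6], [-1.2, 0.2], [-0.3, -0.1], [-0.5, 0.5], [-0.7, 1.7], [-0.3, 1.3], [0.1, -0.3], [0.4, -0.2], [-0.0, -0.9], [-1.7, -0.1], [-0.6, -1.0]]
```

```bash
python3 - <<'E'
from h import *
for n,c,r in(("scene",(276-96,282-96,0),(240,262)),("top",(341,348,0),(174,192))):
    for k in(0,2):
        im=cv2.imread(f"pics/{n}{k}.png").astype(int)[r[0]:r[1],c[0]:c[1]].mean(1)
        print(n,k,(im[:,2]-im[:,0]).astype(int).tolist(),im[:,1].astype(int).tolist())
E
```

```text
scene 0 [0, 0, 0, 0, 4, 79, 164, 164, 165, 164, 165, 152, 143, 143, 140, 21, 0, 0, -1, -3, -4, -4] [246, 246, 246, 246, 244, 215, 185, 185, 185, 185, 166, 139, 130, 130, 132, 214, 245, 246, 240, 216, 202, 201]
scene 2 [88, 88, 88, 87, 96, 163, 184, 184, 184, 184, 184, 175, 166, 166, 162, 24, 0, 0, 0, -2, -2, -2] [190, 188, 187, 194, 196, 193, 188, 188, 188, 188, 168, 137, 129, 129, 130, 217, 245, 247, 243, 220, 208, 207]
top 0 [93, 21, 0, 0, 20, 115, 179, 185, 185, 186, 190, 192, 153, 47, 1, 0, 0, 0] [215, 238, 246, 246, 241, 214, 196, 195, 195, 192, 176, 148, 147, 211, 246, 247, 247, 247]
top 2 [77, 9, 0, 0, 8, 98, 170, 176, 176, 178, 183, 193, 183, 137, 88, 83, 89, 89] [231, 245, 247, 247, 246, 231, 218, 217, 217, 215, 199, 167, 158, 196, 236, 235, 222, 215]
```

The catch's back edge is in the same place before and after (under 0.1 px), so it has sprung fully back. I hand in.

```bash
python3 -c "
from plant import ctrl
print(ctrl.sign_off())"
```

```text
the job is handed in; nothing more can be done
None
```

The middle-sized board is in the carrier, flat, with the orange catch sprung back over its edge, and I have handed the job in. No verdict was reported.

**How it went:** I gripped the board by its rib and slanted it about 0.18 rad. I slid the tongue under the lip until I felt the stop at about 3 N. Then I swung the board down past the catch with only a few newtons in any reading, let go and drew the arm clear, at about 15 s of the 67 s allowed.

**Last checks:**
- **Seating:** arm readings just before release put the board at z 13.9 mm, level to 0.002 rad and in line with the tray. The camera fit after release gave z 14.3 mm.
- **Catch:** its back edge in the scene view sits where it was before the job, to under 0.1 pixel, so it has sprung back fully.
- **Hand and bystanders:** the fingers are open and well clear. I saw no contact with the mugs, butter dish or egg cup, but I did not measure them again afterwards.

**Disagreement:** the board's x in the tray frame was -0.2 mm from the arm and -4.9 mm from the camera. The camera calibration also read heights 3 to 4 mm too low. Both x values are within the allowed -14 to +16 mm.

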